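Open the filter compartment of the bench dust extractor

ROBOT

A 6-joint arm with a two-finger parallel gripper is mounted at the origin on the work surface. World frame = base frame: x ahead of the robot, y to its left, z up, the work surface at z = 0. Lengths are in m, angles in rad, forces in N, time in s.
With the tool pointing down it reaches from about 0.275 to 0.85 m from the base axis. Payload 5.2 kg.
Tool frame: the origin (TCP) lies at the very end of the fingers, on their centre line; the grasp point (between the pads) lies 19 mm behind it; z points along the fingers, y is the direction in which the jaws open and shut (so a half turn about z gives the same grasp; the last joint's range is limited). The gripper opens to 85 mm and grips with 20 to 120 N. Pads are 22 mm wide; open, the fingers measure 114 mm over their backs; the gripper's body (76 mm by 85 mm) begins 54 mm behind the grasp point. The pads swing forward as they close: fully open they stand 13 mm farther back than shut.
Start: joints at [0.97, 0.259, 1.535, -0, 1.348, -0.203], TCP at [0.213, 0.507, 0.231] pointing down, gripper open.
Joint ranges: [-3.14, 3.14], [-0.91, 2.08], [0.19, 2.58], [-1.22, 4.36], [0.22, 2.71], [-3.12, 3.12]. Speed limits (rad/s): [2.57, 2.57, 3.14, 3.14, 3.14, 3.14].

INTERFACE

Orientations are given as [roll, pitch, yaw] about the fixed x, y, z axes, in that order (R = Rz(yaw) Ry(pitch) Rx(roll)).
In Python, from bench import robot gives the robot as it stands.
- The arm moves only by the tool send_rows, never from a script. Its argument "increments" is a list of rows, each a list of 5 numbers: the shift along the tool's x, y, z in cm, then the turn about the tool's z in rad, then the closure, from 0 (fully open) to 1 (shut). A call has 1 to 20 rows; each row shifts and turns the commanded pose from where the row before left it, along the tool's axes as they then stand; what a row does not reach is not made up. A row lasts 1/12 s, in which the tool goes at most 41.7 mm and 7.16 degrees, less where a joint would pass 70% of its speed; a pose out of reach is approached as far as the arm can. A call with a gripper value outside its range is refused whole. The fingers move at their own pace and stop on an object; "squeeze" is the grip in N (left out, the last holds). Time passes only in rows, so rows that do not move let the fingers close. It gives the time, the measured TCP pose, the force and the opening at its end, in the units of the state.
- robot.sense(): the state, without advancing time (a new reading comes with each control period).
- robot.grab_frame(name): name is "scene" or "top"; returns the picture (480x640x3 uint8, blue, green, red); there is no depth.
- robot.camera_model(name): a dict with "fx", "fy", "cx", "cy" (pixels), "cam_to_world" (4x4, takes a point from camera to world coordinates). Camera axes: x right, y down, z forward; pixel columns grow to the right and rows downward; lengths in m; the calibration is good to about 2 mm. A picture is of the moment at which its call begins. camera_model takes no time and is no camera call.
- robot.job_done(): hands the job in, once; it reports no verdict.
The state is a dict: "time_s": time; "joint_positions": joint angles; "joint_vel": joint speeds; "joint_torque": joint torques, N m; "tool_pos": TCP position; "orientation": TCP orientation; "contact_force": force on the tool from outside, world axes, zero at the start; "torque": the same for the moment, N m; "width": opening from 0.0 (shut) to 1.0 (fully open).
Only numpy, scipy, OpenCV 4.12 (cv2) and the standard library are available. Lean on these libraries where they do the work, as an engineer would, in place of code of your own. Each camera call takes 0.05 s, during which the arm holds its last target.

TASK

Open the filter compartment of the dust extractor: press the snap tab at the end of its top fully down with a fingertip until the filter cover springs loose, then push the cover along its guides, completely off its seat, so that it lies flat on the housing's top beyond the guides and the filter lies open. Only press and push, without forcing: do not lift or tip the cover, leave the other things on the unit and bench where they are, and end clear of everything.

Things in the scene. Friction and masses are not known exactly. Their poses are not given: they have to be found in the camera images.
- extractor: Dust extractor, fixed white box 320 x 190 mm, flat top 110 mm above the bench. Origin: at bench level on the cover's centre line; z up; y along the unit from the snap tab (end wall y = -150 mm) past the cover's seat (-118 to +4 mm) to the motor end (+170 mm); front face x = -75 mm, back +115 mm. Small items stand on its top at x = 70 to 115 mm. Under the cover is an 84 x 100 mm filter well.
- seat_end (a point): End of the cover's seat: on the unit's top, centre line, unit y = +4 mm. The cover slides to +y between two aluminium guides (x = +-49 to +-60 mm, 10 mm tall, their lips over the cover's flanges) that end here; from here to y = +170 mm the top is flat and free, level with the seat.
- tab (a joint): Snap tab, a rocker hinged along the unit's x (at y = -140 mm, 119 mm above the bench): 0 = up, latched; 0.32 rad = fully pressed. Pressing its pad lifts the nose at its inner end off the cover, free from about 0.2 rad: two spring pins then push the cover about 15 mm along, so it stays released. 3 N on the pad starts it, 8 to 12 N holds it down; let go, it springs back.
- tab_pad (a point): Place to press: top face of the black ribbed thumb pad, 26 mm out from the hinge. The pad is 40 mm wide (unit x), 40 mm long, reaches 28 mm beyond the end wall, slopes up outward by 0.3 rad when up. Fully pressed, this point (129 mm above the bench when up) is about 8 mm lower. The tab's inner arm tops out 128 mm above the bench (138 mm while pressed).
- cover: Filter cover, loose grey plastic lid, about 0.18 kg: flange 108 (x) x 120 (y) x 5 mm with a raised louvred panel 88 x 86 mm, its top 35 mm above the flange's underside. Origin: centre of the flange's underside. Seated, its axes are the unit's and its origin is at unit x 0, y -58, z 110 mm. It slides with 1 to 2 N and is off its seat, if square, when its origin is past unit y = +64 mm.
- cover_push (a point): The place to push: middle of the raised panel's upright face on the tab side, 32 mm behind the cover's origin (-y), 22 mm above the flange's underside; the face is 88 mm wide and spans 5 to 35 mm above the flange's underside. Push it along +y of the unit.
- cover_rear_l (a point): Rear (tab side) corner of the cover's flange, front side of the unit, at its underside.
- cover_rear_r (a point): Rear (tab side) corner of the cover's flange, back side of the unit, at its underside.
- jar: Small glass jar with metal lid, 38 mm across, about 40 mm tall, standing on the unit's top behind the guides; leave alone. Origin: centre of its underside.
- felt_wheel: Felt polishing wheel lying flat on the unit's top behind the cover's path, 42 mm across, 17 mm tall; leave alone. Origin: centre of its underside.
- spare_filter: Spare pleated filter, 82 x 98 x 33 mm, on the bench behind the unit; leave alone. Origin: centre of its underside.
- bench_block: Steel bench block, 70 x 70 x 19 mm, on the bench behind the unit; leave alone. Origin: centre of its underside.
- hammer: Hammer about 230 mm long, lying on the bench in front of the unit; leave alone. Origin near its underside.
- brush: Bench brush about 170 mm long, lying on the bench beside the tab end of the unit, below the tab; leave alone. Origin near its underside.
- bowl: White bowl, 110 mm across, 48 mm tall, on the bench to the left; leave alone. Origin: centre of its underside.
- pliers: Pliers about 125 mm long, lying on the bench to the right; leave alone. Origin: between the handles, at the bench.
Things that resemble listed ones, but are neither listed nor needed, are in the scene too. What is shaped like the cover but yellow is not meant.

How it is judged:
On the way, in this order (a step that is already met when the one before it is completed fails the run):
1. the snap tab is pressed down far enough to free the cover (value of joint tab above 0.2 rad), for 0.05 s.
2. the released cover has been pushed 40 mm along its guides (y of cover in the frame of extractor above -0.018 m), for 0.05 s.
At the end, for the whole second after the job is handed in: Both rear corners of the cover are past its seat and guides (within 2 mm); it lies at rest, flat on the housing's top (within 4 mm, 0.06 rad), its middle under 40 mm off the unit's centre line and 10 mm or more inside the motor end; the tab has sprung back up (y of each of cover_rear_l, cover_rear_r in the frame of extractor above 0.002 m and x of cover in the frame of extractor between -0.04 and 0.04 m and y of cover in the frame of extractor below 0.16 m and z of cover in the frame of extractor between 0.106 and 0.114 m and angle between cover's own z axis and vertical below 0.06 rad and linear speed of cover below 0.02 m/s and value of joint tab below 0.05 rad); the robot touches nothing.
It fails at once if the cover is lifted more than 12 mm off the housing's top (z of cover in the frame of extractor above 0.122 m).
It fails at once if the cover is tipped (angle between cover's own z axis and vertical above 0.2 rad).
It fails at once if the cover is forced or squeezed (more than 35 N) (contact force between the fingers and cover above 35 N).
It fails at once if another thing on the unit or bench is moved more than 20 mm (distance of any of jar, felt_wheel, spare_filter, bench_block, hammer, bowl, pliers, brush from where it was at the start of the episode above 0.02 m).
It also fails if it takes over 45 s, if anything falls off the work surface, if the arm or the gripper's body presses on something with over 40 N, if the wrist force passes 120 N, or if a joint passes its speed limit or range.

## Working session

There is one attempt and no reset: what is moved stays moved. The work goes in short steps, Python scripts to look and compute and a tool call to move; the robot and the scene stay as the last step left them, time stands still between calls to the robot, and variables do not carry over. Pictures are saved under pics/ and viewed, and the job is handed in when it is done.

Besides the shell and the picture viewer there is one more tool, called after "Call:" by a JSON object that holds its "method" and its "body". send_rows: Moves the arm, as the interface text tells. Its arguments: {"type":"object","properties":{"increments":{"type":"array"},"squeeze":{"type":"number"}},"required":["increments"]}

```bash
mkdir -p pics; ls
python3 - <<'E'
from bench import robot
import cv2
for n in("scene","top"):
    cv2.imwrite(f"pics/{n}0.png",robot.grab_frame(n)); m=robot.camera_model(n); print(m)
print(robot.sense())
E
```

```text
pics
{'fx': 469.9017918208271, 'fy': 469.9017918208271, 'cx': 316.0864469572511, 'cy': 242.93100639303955, 'cam_to_world': array([[ 0.84045565,  0.43472248, -0.32349756,  0.86985962],
       [ 0.5418542 , -0.68008519,  0.49384021, -0.52093282],
       [-0.00532246, -0.5903393 , -0.80713764,  0.9818328 ],
       [ 0.        ,  0.        ,  0.        ,  1.        ]])}
{'fx': 447.8090114139767, 'fy': 447.8090114139767, 'cx': 312.25206503626055, 'cy': 244.23101220781356, 'cam_to_world': array([[ 0.00993227, -0.99696882,  0.07716557,  0.45225493],
       [-0.99987859, -0.00897535,  0.01273784, -0.01026169],
       [-0.01200664, -0.07728272, -0.99693692,  1.08151056],
       [ 0.        ,  0.        ,  0.        ,  1.        ]])}
{'time_s': 0.1, 'joint_positions': array([ 9.70180875e-01,  2.59276615e-01,  1.53594712e+00,  1.85315510e-05,
        1.34799490e+00, -2.02791575e-01]), 'joint_vel': array([ 0.0013226 , -0.00125585, -0.0041819 , -0.00083948,  0.00256697,
        0.00154185]), 'joint_torque': array([ 2.20486247e-03, -4.46967745e+01, -2.91247326e+01,  2.23021004e-05,
        6.28102018e-03,  2.76634971e-06]), 'tool_pos': array([0.21278164, 0.50667703, 0.23056497]), 'orientation': array([-3.14000363e+00, -3.45176053e-04,  2.74376439e+00]), 'contact_force': array([-0.79550905,  0.18599553,  0.24246356]), 'torque': array([-0.03278018, -0.03510234, -0.00944275]), 'width': 0.9986184220952748}
```

View pics/scene0.png

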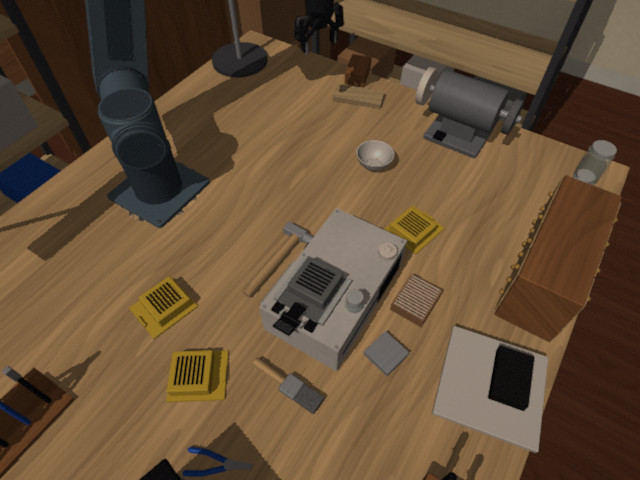

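View pics/top0.png

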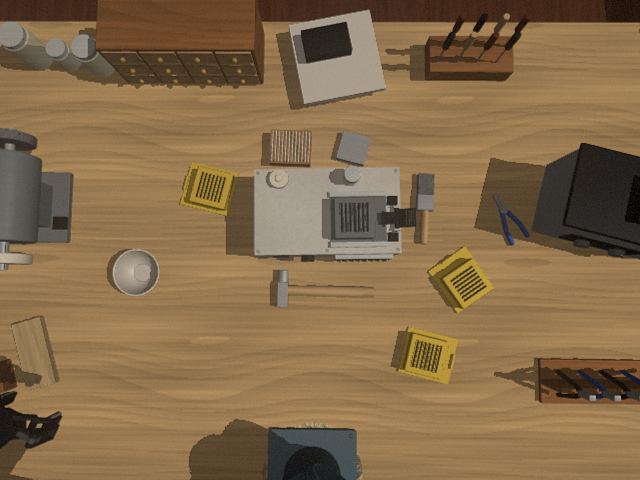

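The top view shows the extractor at about (254–402, 168–257), with the tab at the right end near (400, 216). Unit +y points image-left (world +y) and unit +x points world +x. Next I'll measure the white top's outline and zoom in.

```bash
cat > h.py <<'E'
import numpy as np,cv2
def ray(m,u,v):
    T=m["cam_to_world"];d=T[:3,:3]@np.array([(u-m["cx"])/m["fx"],(v-m["cy"])/m["fy"],1]);return T[:3,3],d
def plane(m,u,v,z):
    o,d=ray(m,u,v);return o+d*(z-o[2])/d[2]
def proj(m,p):
    T=m["cam_to_world"];q=T[:3,:3].T@(np.array(p)-T[:3,3]);return np.array([m["fx"]*q[0]/q[2]+m["cx"],m["fy"]*q[1]/q[2]+m["cy"]])
E
python3 - <<'E'
from bench import robot
import cv2,numpy as np
a=cv2.imread("pics/top0.png");b=cv2.imread("pics/scene0.png")
cv2.imwrite("pics/topz.png",cv2.resize(a[150:275,235:435],None,fx=4,fy=4,interpolation=cv2.INTER_CUBIC))
cv2.imwrite("pics/scz.png",cv2.resize(b[205:365,240:420],None,fx=3.7,fy=3.7,interpolation=cv2.INTER_CUBIC))
E
```

```text
(no output)
```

View pics/topz.png

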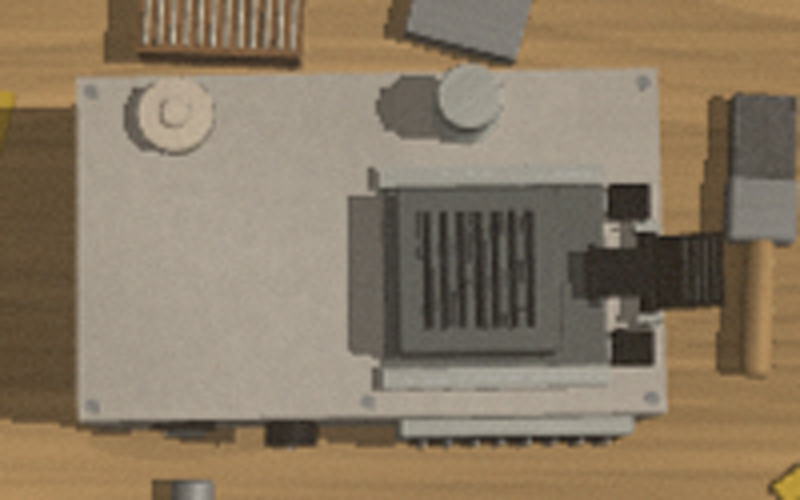

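View pics/scz.png

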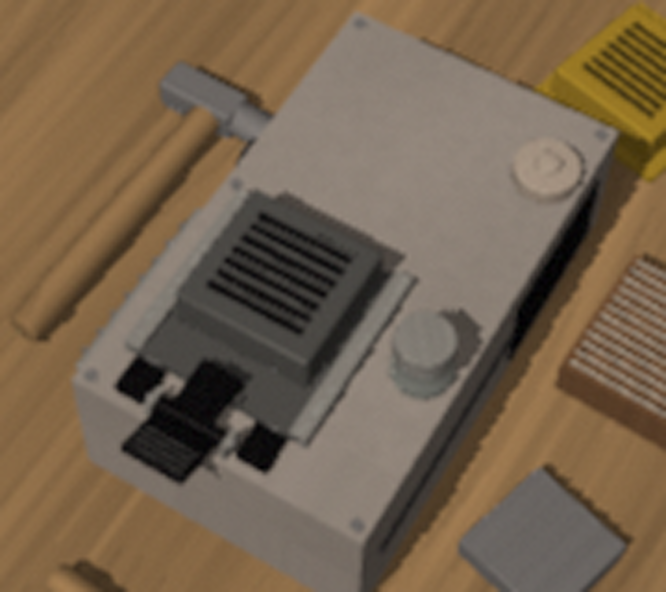

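The zooms show the top's corners at about (77,78), (657,68), (667,412) and (78,425) in topz. In the scene zoom they are at about (360,14), (615,132), (78,374) and (362,572). I'll fit the pose from both.

```bash
cat >> h.py <<'E'
def fit(L,W):
    L=np.array(L);W=np.array(W);a=L-L.mean(0);b=W-W.mean(0)
    th=np.arctan2((a[:,0]*b[:,1]-a[:,1]*b[:,0]).sum(),(a*b).sum());c,s=np.cos(th),np.sin(th);R=np.array([[c,-s],[s,c]])
    t=W.mean(0)-R@L.mean(0);return th,t,(W-(L@R.T+t))
E
python3 - <<'E'
from bench import robot
from h import *
loc=dict(fm=(-.075,.17),bm=(.115,.17),ft=(-.075,-.15),bt=(.115,-.15))
top=dict(bm=(77,78),bt=(657,68),ft=(667,412),fm=(78,425))
sc=dict(fm=(360,14),bm=(615,132),ft=(78,374),bt=(362,572))
mt=robot.camera_model("top");ms=robot.camera_model("scene")
for m,d,f,o in((mt,top,4,(235,150)),(ms,sc,3.7,(240,205))):
    W=[plane(m,o[0]+(x+.5)/f-.5,o[1]+(y+.5)/f-.5,.11)[:2] for x,y in d.values()]
    th,t,r=fit([loc[k] for k in d],W);print(th,t);print((r*1000).round(1))
# mask-based
g=cv2.imread("pics/top0.png")[150:275,235:435];hsv=cv2.cvtColor(g,cv2.COLOR_BGR2HSV)
mk=((hsv[...,1]<50)&(hsv[...,2]>110)).astype(np.uint8)
n,l,s,c=cv2.connectedComponentsWithStats(mk);i=1+s[1:,4].argmax();print(s[i],cv2.minAreaRect(np.argwhere(l==i)[:,::-1].astype(np.float32)))
E
```

```text
0.026678607942595155 [ 0.58150973 -0.03976716]
[[ 0.7 -0.5]
 [-0.  -0.1]
 [ 0.4  0.5]
 [-1.1  0.2]]
0.016770401196168048 [ 0.58416152 -0.04295544]
[[ 0.5  1.3]
 [-5.6  1.3]
 [-0.7  7.2]
 [ 5.8 -9.7]]
[  19   16  148   93 8780] ((92.48788452148438, 62.5578498840332), (92.5052261352539, 146.02647399902344), 89.26547241210938)
```

Run:
```python
from bench import robot
from h import *
th=.0267;t=np.array([.5815,-.0398]);R=np.array([[np.cos(th),-np.sin(th)],[np.sin(th),np.cos(th)]])
for n,o,f,(w,h) in(("top",(235,150),4,(200,125)),("scene",(240,205),3.7,(180,160))):
    m=robot.camera_model(n);g=cv2.imread(f"pics/{n}0.png")[o[1]:o[1]+h,o[0]:o[0]+w];g=cv2.resize(g,None,fx=f,fy=f,interpolation=cv2.INTER_CUBIC)
    for x,y,z in[(-.075,.17,.11),(.115,.17,.11),(-.075,-.15,.11),(.115,-.15,.11),(0,-.165,.129),(.054,-.118,.115),(-.054,-.118,.115),(0,-.09,.132),(-.044,-.09,.145),(.044,-.09,.145),(.02,-.178,.134),(-.02,-.178,.134),(-.049,.004,.12),(.049,.004,.12)]:
        p=proj(m,[*(R@[x,y]+t),z]);q=(p-o+.5)*f-.5;cv2.circle(g,tuple(int(k) for k in q),4,(0,0,255),1)
    cv2.imwrite(f"pics/chk_{n}.png",g)
```

```text
(no output)
```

View pics/chk_top.png

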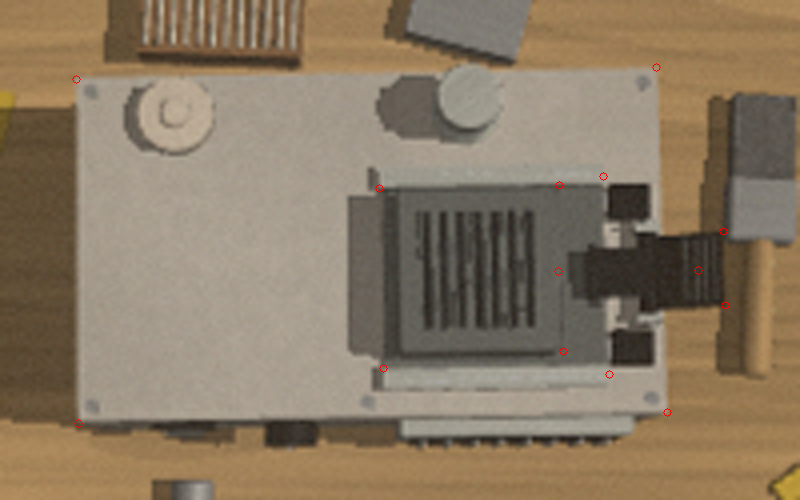

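View pics/chk_scene.png

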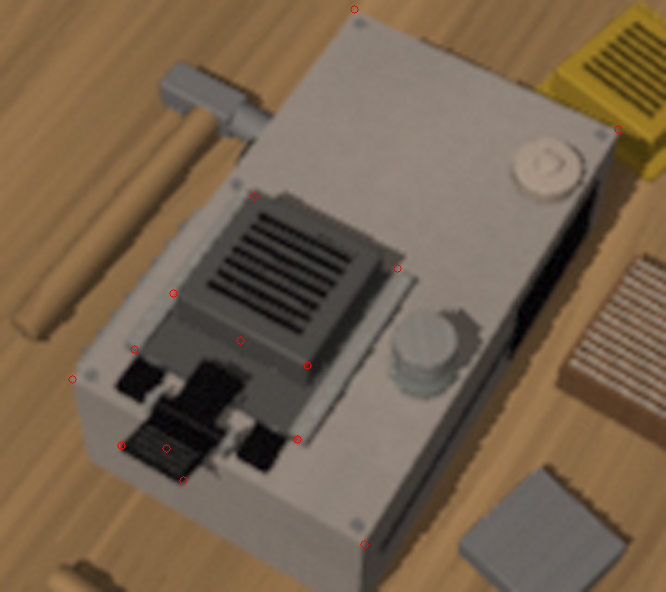

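The model points line up in both views, so I take the unit origin as (0.5815, -0.0398) with yaw 0.0267. First I'll turn the tool by +1.147 rad so that tool x is unit y and tool y is unit x, and shut the fingers.

Call:
{"method": "send_rows", "body": {"increments": [[0,0,0,0.1147,1],[0,0,0,0.1147,1],[0,0,0,0.1147,1],[0,0,0,0.1147,1],[0,0,0,0.1147,1],[0,0,0,0.1147,1],[0,0,0,0.1147,1],[0,0,0,0.1147,1],[0,0,0,0.1147,1],[0,0,0,0.1147,1],[0,0,0,0,1],[0,0,0,0,1]], "squeeze": 30}}

```text
time_s: 1.1
tool_pos: [0.2129, 0.5069, 0.2309]
orientation: [-3.141, 0.001, 1.6]
contact_force: [-0.4, 0.5, 0.2]
width: -0.004
```

Call:
{"method": "send_rows", "body": {"increments": [[-3,1.475,0,0,1],[-3,1.475,0,0,1],[-3,1.475,0,0,1],[-3,1.475,0,0,1],[-3,1.475,0,0,1],[-3,1.475,0,0,1],[-3,1.475,0,0,1],[-3,1.475,0,0,1],[-3,1.475,0,0,1],[-3,1.475,0,0,1],[-3,1.475,0,0,1],[-3,1.475,0,0,1],[-3,1.475,0,0,1],[-3,1.475,0,0,1],[-3,1.475,0,0,1],[-3,1.475,0,0,1],[-3,1.475,0,0,1],[-3,1.475,0,0,1],[-3,1.475,0,0,1],[-3,1.475,0,0,1]]}}

```text
time_s: 2.77
tool_pos: [0.524, -0.0867, 0.2312]
orientation: [-3.141, -0.0, 1.6]
contact_force: [1.2, 0.1, 0.5]
width: -0.003
```

```bash
cat >> h.py <<'E'
def st():
    from bench import robot
    s=robot.sense();th=.0267;R=np.array([[np.cos(th),-np.sin(th)],[np.sin(th),np.cos(th)]])
    u=R.T@(s["tool_pos"][:2]-[.5815,-.0398]);print("t",s["time_s"],"unit x,y,z mm",(u*1000).round(1),(s["tool_pos"][2]*1000).round(1),"rpy",s["orientation"].round(4),"F",s["contact_force"].round(2),"w",round(s["width"],3),"q",s["joint_positions"].round(2))
E
python3 -c "
from h import *
st()"
```

```text
t 2.7667 unit x,y,z mm [-58.8 -45.3] 231.2 rpy [-3.1415e+00 -2.0000e-04  1.6004e+00] F [1.18 0.09 0.53] w -0.003 q [-0.37  0.22  1.58  0.    1.34 -0.4 ]
```

Call:
{"method": "send_rows", "body": {"increments": [[-3,1.475,0,0,1],[-3,1.475,0,0,1],[-3,1.475,0,0,1],[-3,1.475,0,0,1],[0,0,2,0,1],[0,0,2,0,1],[0,0,2,0,1],[0,0,2,0,1],[0,0,0.5,0,1],[0,0,0,0,1]]}}

```text
time_s: 3.6
tool_pos: [0.5844, -0.2029, 0.1443]
orientation: [-3.138, -0.002, 1.599]
contact_force: [0.4, 0.0, -0.4]
width: 0.004
```

Run:
```python
from h import *
from bench import robot
for n,o in(("top",(235,150)),("scene",(240,205))):
    g=robot.grab_frame(n)[o[1]:o[1]+160,o[0]:o[0]+200];cv2.imwrite(f"pics/p1{n}.png",cv2.resize(g,None,fx=3.5,fy=3.5,interpolation=cv2.INTER_CUBIC))
st()
```

```text
t 3.7 unit x,y,z mm [   0.2 -163.9] 147.1 rpy [3.1408e+00 5.0000e-04 1.5982e+00] F [ 0.09 -0.86  0.95] w 0.003 q [-0.51  0.45  1.47 -0.    1.22 -0.54]
```

View pics/p1scene.png

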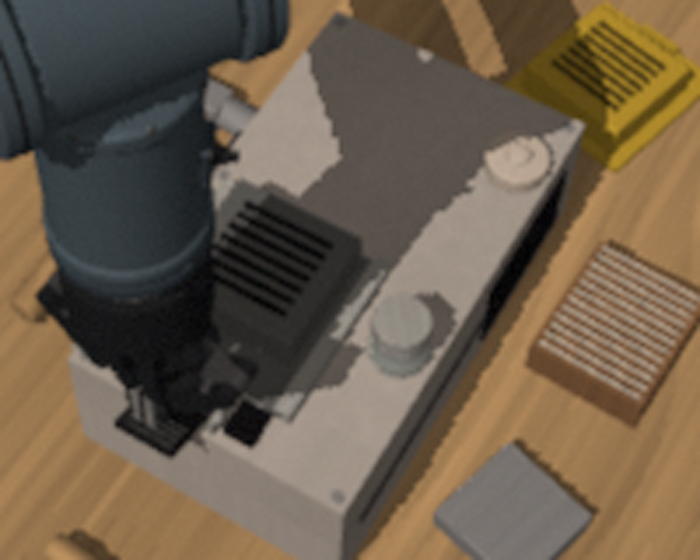

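The shut fingertips hang over the middle of the thumb pad (pad near (155,430) in the crop). Now I'll press in small steps and watch the force.

Call:
{"method": "send_rows", "body": {"increments": [[-0.2,0,0.4,0,1],[0,0,0.4,0,1],[0,0,0.4,0,1],[0,0,0.4,0,1],[0,0,0.2,0,1],[0,0,0.2,0,1],[0,0,0,0,1]]}}

```text
time_s: 4.28
tool_pos: [0.5859, -0.2059, 0.1265]
orientation: [3.141, 0.001, 1.597]
contact_force: [-0.5, -1.8, 1.5]
width: -0.0
```

Call:
{"method": "send_rows", "body": {"increments": [[0,0,0.2,0,1],[0,0,0.2,0,1],[0,0,0,0,1],[0,0,0,0,1]]}}

```text
time_s: 4.62
tool_pos: [0.586, -0.206, 0.1226]
orientation: [3.141, 0.001, 1.597]
contact_force: [0.3, -3.1, 5.0]
width: -0.001
```

Call:
{"method": "send_rows", "body": {"increments": [[0,0,0.2,0,1],[0,0,0.1,0,1],[0,0,0,0,1]]}}

```text
time_s: 4.87
tool_pos: [0.5861, -0.2061, 0.1209]
orientation: [3.14, 0.001, 1.597]
contact_force: [-1.9, -2.9, 11.4]
width: 0.0
```

Call:
{"method": "send_rows", "body": {"increments": [[0,0,0.1,0,1],[0,0,0.1,0,1],[0,0,0,0,1],[0,0,0,0,1]]}}

```text
time_s: 5.2
tool_pos: [0.5862, -0.2061, 0.1207]
orientation: [3.139, 0.002, 1.597]
contact_force: [-5.5, -0.9, 20.0]
width: -0.001
```

Run:
```python
from h import *
from bench import robot
for n,o in(("top",(235,150)),("scene",(240,205))):
    g=robot.grab_frame(n)[o[1]:o[1]+160,o[0]:o[0]+200];cv2.imwrite(f"pics/p2{n}.png",cv2.resize(g,None,fx=3.5,fy=3.5,interpolation=cv2.INTER_CUBIC))
st()
```

```text
t 5.3 unit x,y,z mm [   0.3 -166.4] 120.7 rpy [3.1391e+00 2.3000e-03 1.5971e+00] F [-5.41 -2.01 20.9 ] w 0.001 q [-0.52  0.47  1.5  -0.    1.16 -0.54]
```

View pics/p2scene.png

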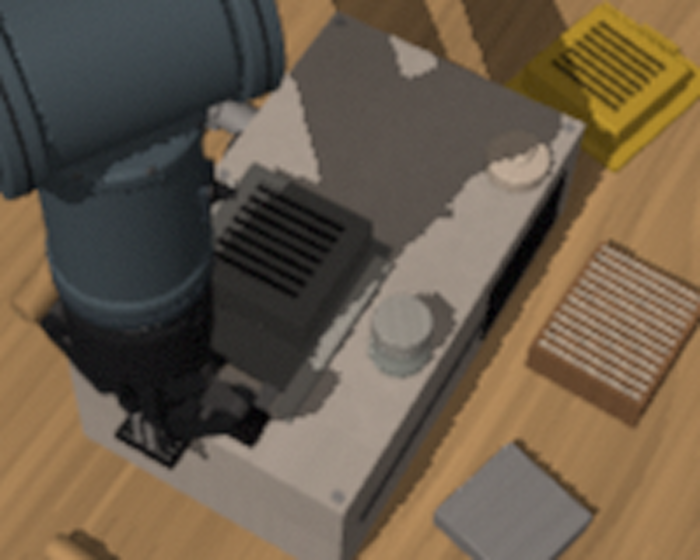

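View pics/p2top.png

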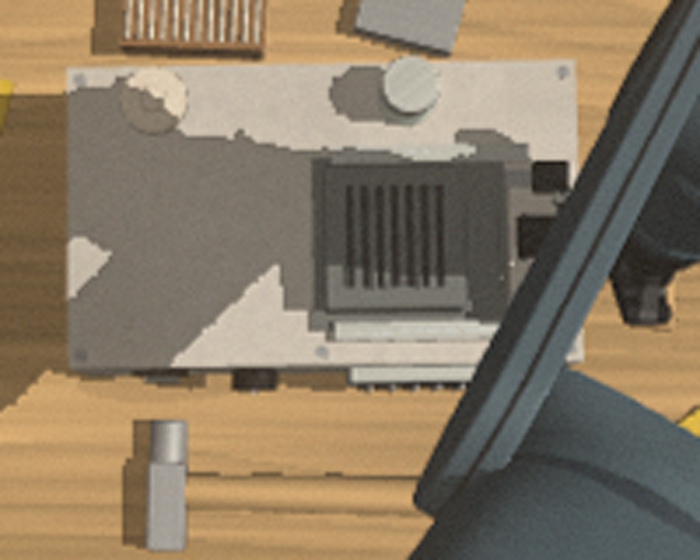

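The cover has sprung about 15 mm along: its flange's rear edge is at about (507, 240) in the top crop, clear of the nose at (517, 235). I'll release the tab, open the fingers partway for a two-point push, and come down behind the panel.

Call:
{"method": "send_rows", "body": {"increments": [[0,0,-0.5,0,1],[0,0,-1.5,0,1],[0,0,-2.5,0,0.55],[1.5,0,0,0,0.55],[2.5,0,0,0,0.55],[2,0,0,0,0.55],[0,0,0,0,0.55],[0,0,0,0,0.55]]}}

```text
time_s: 5.97
tool_pos: [0.5834, -0.1434, 0.1613]
orientation: [-3.14, -0.002, 1.599]
contact_force: [-0.7, 0.7, 0.6]
width: 0.452
```

Run:
```python
from h import *
from bench import robot
for n,o in(("top",(235,150)),("scene",(240,205))):
    g=robot.grab_frame(n)[o[1]:o[1]+160,o[0]:o[0]+200];cv2.imwrite(f"pics/p3{n}.png",cv2.resize(g,None,fx=3.5,fy=3.5,interpolation=cv2.INTER_CUBIC))
st()
```

```text
t 6.0667 unit x,y,z mm [  -0.5 -105.5] 161.6 rpy [-3.1405e+00 -5.0000e-04  1.5973e+00] F [ 0.66  0.4  -0.09] w 0.45 q [-0.43  0.4   1.5  -0.    1.24 -0.46]
```

View pics/p3scene.png

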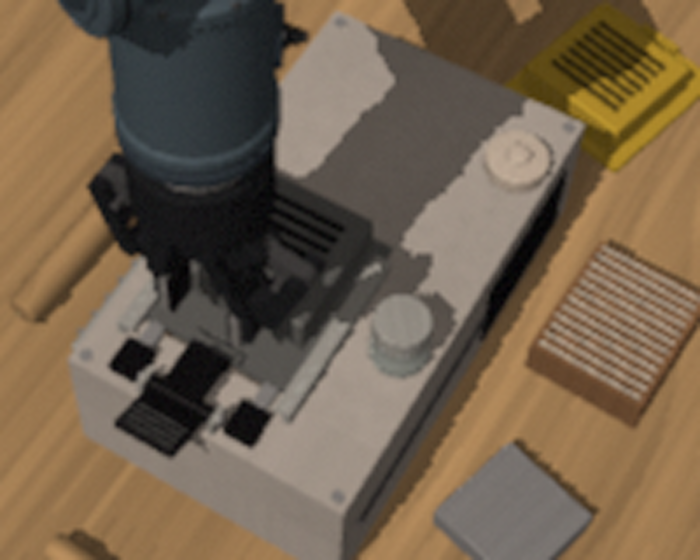

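View pics/p3top.png

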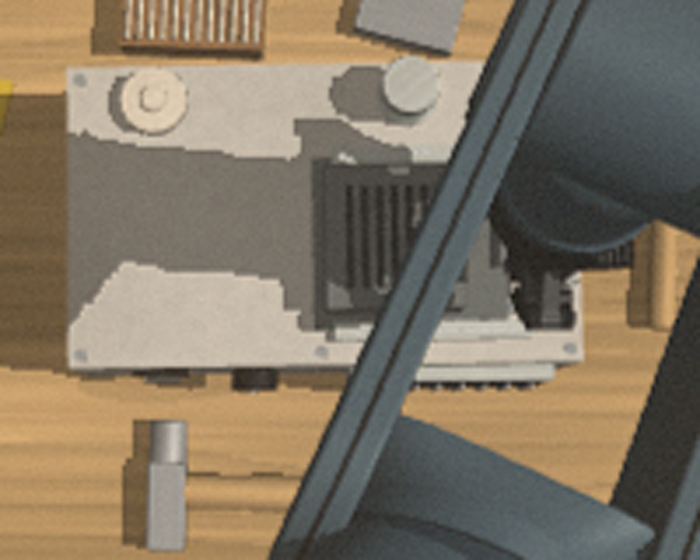

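The tab is up again and the cover has stayed released, with the nose behind the flange. Descending behind the panel and starting the push.

Call:
{"method": "send_rows", "body": {"increments": [[0,0,1,0,0.55],[0,0,1,0,0.55],[0,0,0.8,0,0.55],[0,0,0.4,0,0.55],[0,0,0,0,0.55],[0,0,0,0,0.55]]}}

```text
time_s: 6.57
tool_pos: [0.5838, -0.1456, 0.1296]
orientation: [-3.14, -0.001, 1.596]
contact_force: [-0.0, -0.4, 0.7]
width: 0.451
```

Call:
{"method": "send_rows", "body": {"increments": [[0.5,0,0,0,0.55],[0.5,0,0,0,0.55],[0.4,0,0,0,0.55],[0.4,0,0,0,0.55],[0.4,0,0,0,0.55],[0.4,0,0,0,0.55],[0.4,0,0,0,0.55]]}}

```text
time_s: 7.15
tool_pos: [0.5836, -0.1154, 0.1307]
orientation: [3.141, 0.001, 1.597]
contact_force: [0.5, -1.0, 1.6]
width: 0.444
```

```bash
python3 -c "
from h import *
st()"
```

```text
t 7.15 unit x,y,z mm [  0.1 -75.6] 130.7 rpy [3.1408e+00 8.0000e-04 1.5970e+00] F [ 0.47 -0.97  1.64] w 0.444 q [-0.38  0.42  1.56 -0.    1.16 -0.41]
```

Call:
{"method": "send_rows", "body": {"increments": [[0.5,0,0,0,0.55],[0.5,0,0,0,0.55],[0.5,0,0,0,0.55],[0.5,0,0,0,0.55],[0.5,0,0,0,0.55],[0.5,0,0,0,0.55],[0.5,0,0,0,0.55],[0.5,0,0,0,0.55],[0.5,0,0,0,0.55],[0.5,0,0,0,0.55],[0,0,0,0,0.55]]}}

```text
time_s: 8.07
tool_pos: [0.5819, -0.0642, 0.1302]
orientation: [-3.141, -0.001, 1.597]
contact_force: [0.1, -0.3, -0.1]
width: 0.454
```

Run:
```python
from h import *
from bench import robot
for n,o in(("top",(235,150)),("scene",(240,205))):
    g=robot.grab_frame(n)[o[1]:o[1]+160,o[0]:o[0]+200];cv2.imwrite(f"pics/p4{n}.png",cv2.resize(g,None,fx=3.5,fy=3.5,interpolation=cv2.INTER_CUBIC))
st()
```

```text
t 8.1667 unit x,y,z mm [ -0.4 -25.1] 130.0 rpy [-3.1409e+00 -6.0000e-04  1.5973e+00] F [ 0.37 -0.31 -0.34] w 0.452 q [-0.3   0.41  1.59  0.    1.15 -0.33]
```

View pics/p4scene.png

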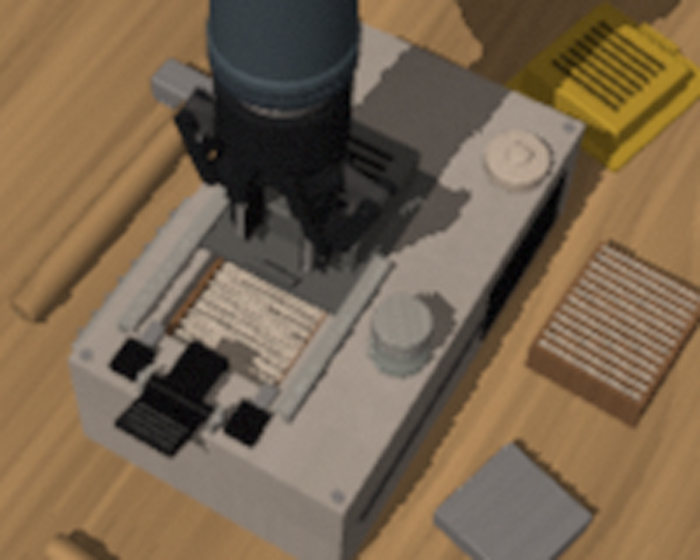

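The filter is partly open and the cover is sliding squarely between its guides. Another 7 cm, slowing at the end.

Call:
{"method": "send_rows", "body": {"increments": [[0.4,0,0,0,0.55],[0.5,0,0,0,0.55],[0.5,0,0,0,0.55],[0.5,0,0,0,0.55],[0.5,0,0,0,0.55],[0.5,0,0,0,0.55],[0.5,0,0,0,0.55],[0.5,0,0,0,0.55],[0.5,0,0,0,0.55],[0.5,0,0,0,0.55],[0.5,0,0,0,0.55],[0.5,0,0,0,0.55],[0.4,0,0,0,0.55],[0.3,0,0,0,0.55],[0.2,0,0,0,0.55],[0.2,0,0,0,0.55],[0,0,0,0,0.55]]}}

```text
time_s: 9.58
tool_pos: [0.5802, 0.0048, 0.1303]
orientation: [3.142, -0.0, 1.597]
contact_force: [-0.2, -0.2, -0.2]
width: 0.45
```

Run:
```python
from h import *
from bench import robot
for n,o in(("top",(235,150)),("scene",(240,205))):
    g=robot.grab_frame(n)[o[1]:o[1]+160,o[0]:o[0]+200];cv2.imwrite(f"pics/p5{n}.png",cv2.resize(g,None,fx=3.5,fy=3.5,interpolation=cv2.INTER_CUBIC))
st()
```

```text
t 9.6833 unit x,y,z mm [-0.1 44.3] 130.3 rpy [ 3.1416e+00 -1.0000e-04  1.5969e+00] F [-0.2   0.63  0.23] w 0.447 q [-0.18  0.4   1.6   0.    1.15 -0.21]
```

View pics/p5scene.png

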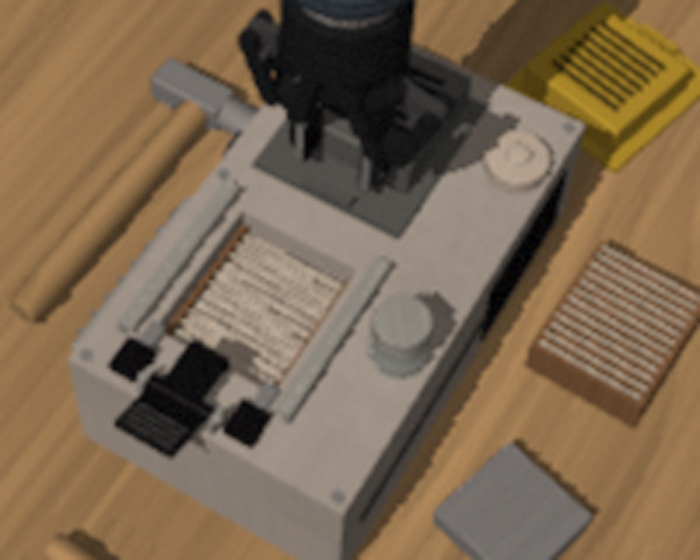

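The cover is now past the guide ends: its rear corners are at about (257,163) and (398,236). I'll back off, rise, and move aside so I can measure it.

Call:
{"method": "send_rows", "body": {"increments": [[-0.8,0,0,0,0.55],[-1.2,0,0,0,0.55],[-1,0,-1,0,0.55],[0,0,-3,0,0.55],[0,0,-3,0,0.55],[0,0,-3,0,0.55],[0,0,-2,0,0.55],[0,-3,0,0,0.55],[0,-3,0,0,0.55],[0,-3,0,0,0.55],[0,-3,0,0,0.55],[0,-3,0,0,0.55],[0,-3,0,0,0.55],[0,-3,0,0,0.55],[0,0,0,0,0.55],[0,0,0,0,0.55]]}}

```text
time_s: 11.02
tool_pos: [0.3705, -0.0319, 0.2514]
orientation: [3.139, 0.001, 1.595]
contact_force: [-0.3, -0.6, 0.4]
width: 0.451
```

Run:
```python
from h import *
from bench import robot
for n,o in(("top",(235,150)),("scene",(240,205))):
    g=robot.grab_frame(n);cv2.imwrite(f"pics/p6{n}f.png",g);g=g[o[1]:o[1]+160,o[0]:o[0]+200];cv2.imwrite(f"pics/p6{n}.png",cv2.resize(g,None,fx=3.5,fy=3.5,interpolation=cv2.INTER_CUBIC))
st()
```

```text
t 11.1167 unit x,y,z mm [-209.1   13.5] 251.2 rpy [3.1393e+00 1.0000e-03 1.5956e+00] F [-0.23  0.87  0.74] w 0.454 q [-0.39 -0.09  1.87  0.    1.36 -0.41]
```

View pics/p6top.png

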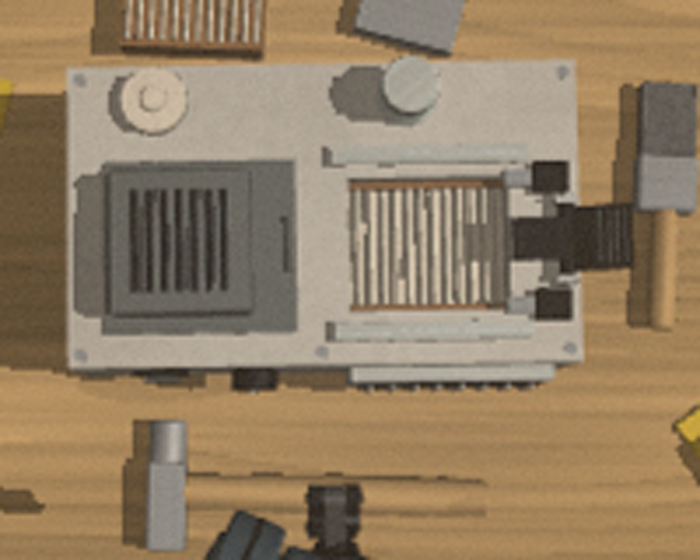

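View pics/p6scene.png

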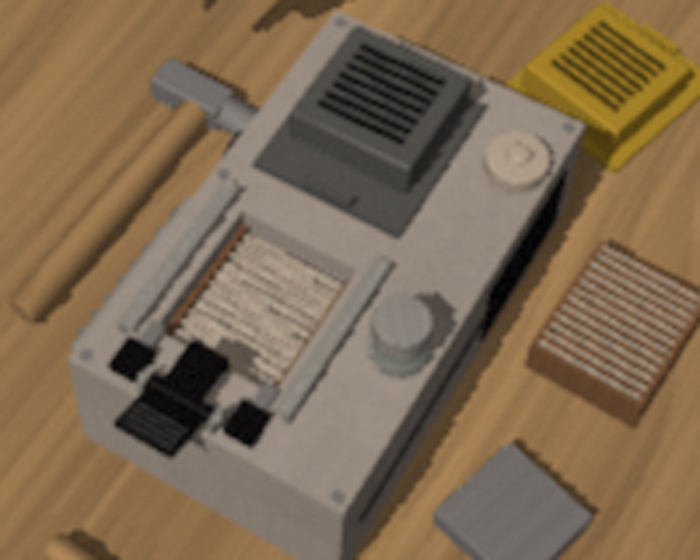

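The cover's rear corners are at about (296,161) and (297,332) in the top crop, past the guide ends at about x=325. The tab is up and nothing else looks moved. One numeric check, then hand in.

Run:
```python
from h import *
from bench import robot
m=robot.camera_model("top");th=.0267;R=np.array([[np.cos(th),-np.sin(th)],[np.sin(th),np.cos(th)]])
for x,y in((296,161),(297,332)):
    p=plane(m,235+(x+.5)/3.5-.5,150+(y+.5)/3.5-.5,.115)[:2];print((R.T@(p-[.5815,-.0398])*1000).round(1))
a=cv2.imread("pics/top0.png");b=cv2.imread("pics/p6topf.png")
print(robot.job_done())
```

```text
[52.8 26.3]
[-54.2  27.6]
the job is handed in; nothing more can be done
None
```

The filter compartment is open and the job is handed in, with about 11 s used of the 45 s. No verdict was reported.

**What I did:** I pressed the snap tab with the shut fingertips until it stopped, at TCP height 0.121 m. The upward force reached about 20 N, above the 8–12 N needed to hold it. The cover sprang about 15 mm. I then pushed it squarely along its guides with the half-open fingers, backed off, rose, and moved to the side.

**Last checks:**
- **Cover:** In the top view its rear corners are at unit (x, y) = (53, 26) and (-54, 28) mm, past the seat end at y = 4 mm. That puts the cover's centre at about (-1, 87) mm, practically square and, in both pictures, lying flat on the top.
- **Tab and surroundings:** The tab looks fully up and the filter lies open. The items in the last crops look where they were, judged by eye; the bowl and pliers were outside them and not checked.
- **Arm:** It is clear of everything, 250 mm up and about 130 mm in front of the unit. The force reading was only noise, about 1 N.
- **Disagreement:** When I first located the unit, my hand-picked corners in the scene view were up to 10 mm off. The top-view fit agreed within about 1 mm, and its projection matched both pictures, so I used that one.

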